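# Shim the rocking gearbox cradle

## Robot

A 6-joint arm with a two-finger parallel gripper is mounted at the origin on the work surface. World frame = base frame: x ahead of the robot, y to its left, z up, the work surface at z = 0. Lengths are in m, angles in degrees, forces in N, time in s.
With the tool pointing down it reaches from about 0.325 to 0.9 m from the base axis. Payload 6.1 kg.
Tool frame: the origin (TCP) lies on the mounting face of the last link; the fingertips stand 182 mm ahead of it and the grasp point (between the pads) lies 164 mm ahead of it (arm.pinch_z is the distance from the TCP to the grasp point, in m); z points along the fingers, y is the line along which they close (so a half turn about z gives the same grasp; the last joint's range is limited). The gripper opens to 87 mm and grips with 3 to 60 N. Pads are 19 mm wide; open, the fingers measure 117 mm over their backs; the gripper's body (75 mm by 190 mm) begins 51 mm behind the grasp point.
Start: joints at [-81.194, 12.628, 87.462, -0, 79.91, -7.225], TCP at [0.173, -0.601, 0.405] pointing down, gripper open.
Joint ranges: [-170.65, 170.65], [-52.31, 119.04], [5.05, 147.46], [-71.25, 251.25], [11.57, 151.72], [-153.62, 153.62]. Speed limits (degrees/s): [147.25, 147.25, 172.46, 180, 180, 180].

## Interface

Orientations are given as [roll, pitch, yaw] about the fixed x, y, z axes, in that order (R = Rz(yaw) Ry(pitch) Rx(roll)).
In Python, from workcell import arm gives the robot as it stands.
- The arm moves only by the shell command python3 -m jog 'ROWS'. ROWS is JSON, one flat list of numbers, 5 for each row, row after row: the shift along the tool's x, y, z as a fraction of full scale, then the turn about the tool's z as a fraction of full scale, then the finger opening in mm, from 0 to 87. A call has 1 to 5 rows; each row shifts and turns the commanded pose from where the row before left it, along the tool's axes as they then stand; what a row does not reach is not made up. Full scale, the value 1, is 200 mm for a shift and 5 degrees for a turn. A row lasts 1/8 s, in which the tool goes at most 62.5 mm and 10.7 degrees, less where a joint would pass 70% of its speed; a pose out of reach is approached as far as the arm can. A call with a number of a shift or a turn outside -1 to 1 is refused whole. A call with a gripper value outside its range is refused whole. The fingers move at their own pace and stop on an object; the grip force is fixed at half the most. Time passes only in rows, so rows that do not move let the fingers close. It gives the time, the measured TCP pose, the force, the opening and the grip force at its end, in the units of the state.
- arm.state(): the state, without advancing time (a new reading comes with each control period).
- arm.camera(name): name is "side" or "top"; returns the picture (400x640x3 uint8, red, green, blue); there is no depth.
- arm.camera_model(name): a dict with "K" (3x3 intrinsics, pixels), "k1" (the pictures are not rectified: a ray, as slopes to the right and down, at radius r is drawn at 1 + k1 r^2 times it, then the intrinsics apply), "position" and "attitude" of the camera in the world. Camera axes: x right, y down, z forward; pixel columns grow to the right and rows downward; lengths in m; the calibration is good to about 2 mm. A picture is of the moment at which its call begins. camera_model takes no time and is no camera call.
- arm.sign_off(): hands the job in; it is judged then, once.
The state is a dict: "time": time; "joint_positions": joint angles; "qd": joint speeds; "effort": joint torques, N m; "tool_pos": TCP position; "eef_rot": TCP orientation; "wrist_force": force on the tool from outside, world axes, zero at the start; "moment": the same for the moment, N m; "finger_gap": finger opening in m; "grasp_force": force on a finger pad.
Only numpy, scipy, OpenCV 4.12 (cv2) and the standard library are available. Lean on these libraries where they do the work, as an engineer would, in place of code of your own. Each camera call takes 0.05 s, during which the arm holds its last target. There are 200 camera calls.

## Task

The gearbox housing rocks on its blue tilting cradle because nothing holds up the cradle's black foot bar. With the fingertips, push the orange wedge along the bench, thin end first and straight in under the foot bar, until the cradle has come up level against its stop and cannot rock any more, then back away. Do not grip or lift the wedge, and leave the gearbox, the cradle and the other things on the bench alone.

Things in the scene. Friction and masses are not known exactly. Their poses are not given: they have to be found in the camera images.
- stand: Fixed stand: dark base plate 200 x 250 x 10 mm, two blue cheeks 95 mm high, black rubber rests. Origin on the bench under the pivot. Own +x runs from the foot side to the rear, y along the pivot (70 mm up). The wedge goes in along +x on the stand's y = 0 line. The gearbox top is some 135 mm high; from the foot bar to 45 mm inward nothing is higher than 65 mm.
- cradle (a joint): Tilt of the blue cradle with the gearbox (5 kg, but only about 4 N rest on the foot bar), rad: 0 = level, against its stop on the rear rests; 0.06 = the foot end hangs down on the front rests, as at the start. It swings freely between and falls back to 0.06 when nothing holds the foot bar.
- foot (a point): Fixed point of the stand: middle of the foot bar's underside when the cradle is level, 15 mm above the bench, 165 mm in front (-x) of the stand's origin; axes as the stand's. The bar is black and round, 16 mm thick, 86 mm long along the stand's y, on a blue arm 36 mm wide. At tilt 0.06 its underside hangs 5 mm above the bench.
- wedge: Loose orange wedge, about 150 g, 110 mm long (x), 56 wide (y), top sloping from 22 mm at the thick end (-x) to 3 mm at the thin end (+x). Origin: middle of its underside. Starts flat before the foot bar, thin end roughly towards it. Friction keeps it where left. Under the bar it takes 4 to 9 N to push; once the cradle is level it jams. Level needs the thin end about 67 mm past the foot point.
- wedge_tip (a point): Middle of the wedge's thin end, on the bench; axes as the wedge's
- wedge_back (a point): Middle of the wedge's thick end face (56 mm wide, 22 mm high, upright), 11 mm above the bench; axes as the wedge's
- spray_can: Bystander: aluminium spray can with paper label, 54 mm across, 150 mm high; origin under its centre
- putty_pot: Bystander: green pot with white lid, 80 mm across, 90 mm high; origin under its centre
- red_cap: Bystander: red plastic cap, 48 mm across, 42 mm high; origin under its centre
- screwdriver: Bystander: screwdriver with red handle, 200 mm long, lying along its own x
- wrench: Bystander: steel wrench, 160 mm long, lying along its own x
- bearing: Bystander: steel ring, 52 mm across, 15 mm high; origin under its centre
- pinion: Bystander: steel pinion, 48 mm across, with a stub shaft to 50 mm high; origin under its centre
There are look-alikes about, which are no part of the job. There is more than one size of the wedge; the job needs the middle-sized.

How it is judged:
By the outcome, as a careful person would: the job done as asked, in the order asked, and still so for the second after the job is handed in, with the robot touching nothing.
It also fails if it takes over 54 s, if anything falls off the work surface, if the arm or the gripper's body presses on something with over 40 N, if the wrist force passes 120 N, or if a joint passes its speed limit or range.

## Working session

There is one attempt and no reset: what is moved stays moved. The work goes in short steps, Python scripts to look and compute and a shell command to move; the robot and the scene stay as the last step left them, time stands still between calls to the robot, and variables do not carry over. Pictures are saved under pics/ and viewed, at most 10 in all, crops included, and the job is handed in when it is done.

```bash
mkdir -p pics
cat > h.py <<'E'
import numpy as np, cv2
from workcell import arm
from scipy.spatial.transform import Rotation as R
def shot(cam,name):
    im=arm.camera(cam); cv2.imwrite(f'pics/{name}.png',im[:,:,::-1]); return im
E
python3 - <<'E'
from h import *
for c in('top','side'):
    shot(c,c+'1'); print(c,arm.camera_model(c))
print(arm.state())
E
```

```text
top {'K': array([[403.22998746,   0.        , 323.52699799],
       [  0.        , 403.22998746, 196.92156162],
       [  0.        ,   0.        ,   1.        ]]), 'k1': -0.0034462564262804753, 'position': array([0.35620375, 0.00173108, 0.98765967]), 'attitude': array([-1.69396122e+02,  1.78202935e-02, -8.92709192e+01])}
side {'K': array([[477.76271505,   0.        , 319.02322209],
       [  0.        , 477.76271505, 204.64104422],
       [  0.        ,   0.        ,   1.        ]]), 'k1': 0.007475802587060342, 'position': array([-0.08080583,  0.60304023,  0.79556259]), 'attitude': array([-131.06770021,   -0.18488473, -134.06793096])}
{'time': 0.1, 'joint_positions': array([-8.11928587e+01,  1.26725159e+01,  8.75178935e+01, -1.84718129e-04,
        7.99102853e+01, -7.22474544e+00]), 'qd': array([-0.05440771, -0.09295415, -0.07680254,  0.06524609,  0.05510165,
        0.10433624]), 'effort': array([ 7.24225138e-04, -4.95943916e+01, -3.88518870e+01,  7.01933401e-02,
        5.15633624e-02, -4.33373282e-05]), 'tool_pos': array([ 0.17257027, -0.60046142,  0.40373914]), 'eef_rot': array([-1.79900082e+02, -1.24831646e-02,  1.60319084e+01]), 'wrist_force': array([-0.05733722, -0.44480747, -0.60620823]), 'moment': array([-0.02356365,  0.02306997,  0.03418648]), 'grasp_force': 0.0, 'finger_gap': 0.08697224827616366}
```

View pics/top1.png

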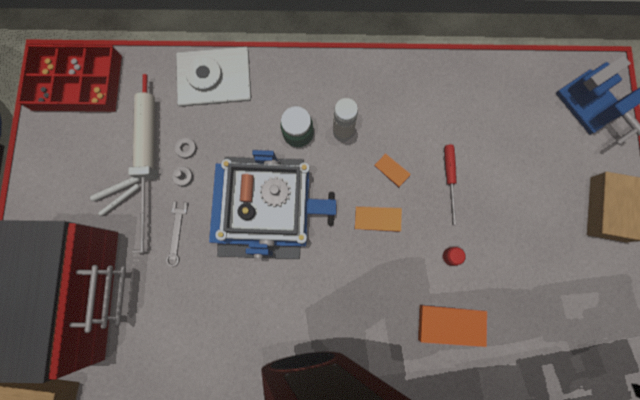

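View pics/side1.png

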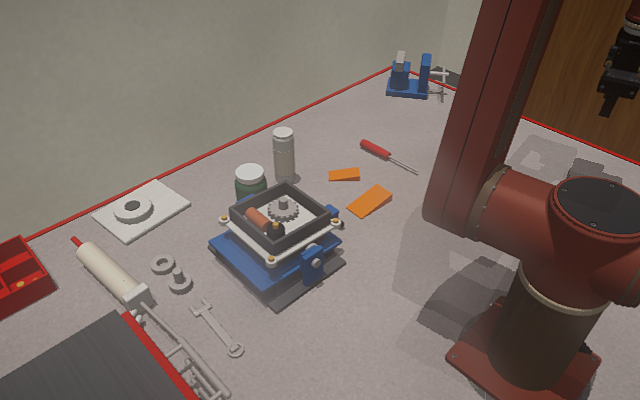

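Orange candidates in the top view are small at (392,170), middle at (378,219) and large at (453,326). The middle one fits: it is about 46 px ≈ 110 mm long and lies right before the foot bar at (332,208). I'll confirm with a crop and measure.

```bash
cat >> h.py <<'E'
def ray(cam,px):
    m=arm.camera_model(cam); K=m['K']
    d=np.array([(px[0]-K[0,2])/K[0,0],(px[1]-K[1,2])/K[1,1]]); u=d.copy()
    for _ in range(5): u=d/(1+m['k1']*(u@u))
    return m['position'],R.from_euler('xyz',m['attitude'],degrees=True).apply([*u,1])
def onz(cam,px,z):
    p,d=ray(cam,px); return p+d*(z-p[2])/d[2]
def orange(im):
    h=cv2.cvtColor(im,cv2.COLOR_RGB2HSV)
    m=cv2.inRange(h,(5,150,90),(18,255,255))
    cs,_=cv2.findContours(m,cv2.RETR_EXTERNAL,cv2.CHAIN_APPROX_NONE)
    return [c for c in cs if cv2.contourArea(c)>150]
E
python3 - <<'E'
from h import *
for cam in('top','side'):
    im=cv2.imread(f'pics/{cam}1.png')[:,:,::-1].copy()
    for c in orange(im):
        b=cv2.boxPoints(cv2.minAreaRect(c)); ap=cv2.approxPolyDP(c,3,True)[:,0]
        print(cam,cv2.contourArea(c),b.round(1).tolist(),ap.tolist())
        if cam=='top':
            for q in b: print('   ',onz(cam,q,.0125).round(4))
im=cv2.imread('pics/top1.png')[140:270,200:420]
a=cv2.resize(im,None,fx=3.6,fy=3.6,interpolation=cv2.INTER_CUBIC)
cv2.imwrite('pics/crop1.png',cv2.convertScaleAbs(a,alpha=1.6))
g=im
# bar: dark pixels near (332,208)
I=cv2.imread('pics/top1.png'); v=I.max(2)
m=np.zeros_like(v);m[185:232,322:342]=(v[185:232,322:342]<60)
ys,xs=np.nonzero(m);print('bar',len(xs),xs.mean(),ys.mean(),cv2.boxPoints(cv2.minAreaRect(np.c_[xs,ys].astype(np.float32))))
E
```

```text
top 2203.5 [[418.79998779296875, 341.20001220703125], [421.29998779296875, 305.5], [487.3999938964844, 310.1000061035156], [484.8999938964844, 345.79998779296875]] [[422, 306], [421, 341], [485, 345], [485, 312]]
    [ 0.203  -0.2198  0.0125]
    [ 0.2829 -0.2281  0.0125]
    [ 0.2743 -0.3824  0.0125]
    [ 0.1947 -0.3718  0.0125]
top 446.5 [[375.0, 165.10000610351562], [385.5, 153.39999389648438], [408.8999938964844, 174.39999389648438], [398.3999938964844, 186.10000610351562]] [[385, 155], [376, 166], [399, 185], [408, 174]]
    [ 0.6212 -0.1232  0.0125]
    [ 0.6519 -0.1498  0.0125]
    [ 0.5984 -0.2072  0.0125]
    [ 0.5684 -0.1806  0.0125]
side 269.5 [[518.7000122070312, 398.79998779296875], [519.0, 389.0], [564.2999877929688, 390.70001220703125], [563.9000244140625, 400.6000061035156]] [[519, 390], [523, 399], [564, 399], [546, 390]]
side 682.0 [[345.8999938964844, 206.8000030517578], [380.8999938964844, 179.89999389648438], [392.79998779296875, 195.3000030517578], [357.70001220703125, 222.3000030517578]] [[391, 193], [376, 184], [346, 207], [362, 218]]
side 320.0 [[329.0, 167.0], [359.0, 167.0], [359.0, 180.0], [329.0, 180.0]] [[358, 167], [329, 171], [329, 180], [358, 180]]
bar 82 330.5731707317073 211.34146341463415 [[328. 193.]
 [333. 193.]
 [333. 225.]
 [328. 225.]]
```

View pics/crop1.png

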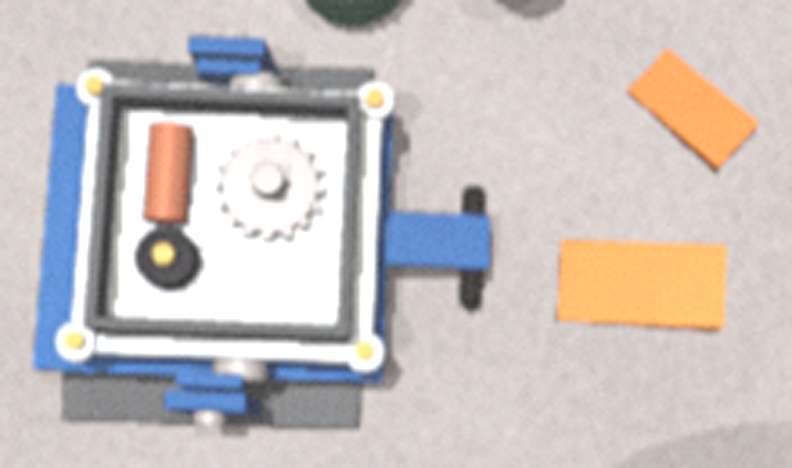

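The crop shows the middle wedge at top px ≈ (355–401, 207–231), in front of the bar, whose ends are at (332,192) and (331,225). The colour mask missed it because of its yellower hue. The other two are smaller and larger, so this is the one. Next I'll measure the wedge and the stand axis.

```bash
sed -i 's/(18,255,255)/(27,255,255)/' h.py
cat >> h.py <<'E'
def wedge(im):
    "corners of the middle wedge from the top view (ordered by image), lifted to own height"
    for c in orange(im):
        a=cv2.contourArea(c)
        if 800<a<1500:
            M=cv2.moments(c); b=cv2.boxPoints(cv2.minAreaRect(c)); 
            b=b[np.argsort(b[:,0])]; thin=b[:2];thick=b[2:]
            t=np.mean([onz('top',q,.003) for q in thin],0); k=np.mean([onz('top',q,.022) for q in thick],0)
            cen=onz('top',(M['m10']/M['m00'],M['m01']/M['m00']),.0125)
            d=t-k; return dict(tip=t[:2],back=k[:2],cen=cen[:2],len=np.hypot(*d[:2]),yaw=np.degrees(np.arctan2(d[1],d[0])),ap=cv2.approxPolyDP(c,3,True)[:,0].tolist(),box=b.tolist())
E
python3 - <<'E'
from h import *
im=cv2.imread('pics/top1.png')[:,:,::-1].copy()
print(wedge(im)); w=wedge(im)
for q in w['box']: print(onz('top',q,.0125).round(4))
P=lambda x,y:(200+(x+.5)/3.6-.5,140+(y+.5)/3.6-.5)
def an(a,b,z):
    A,B=onz('top',P(*a),z),onz('top',P(*b),z);d=B-A;return A.round(4),B.round(4),np.degrees(np.arctan2(d[1],d[0])).round(2),np.hypot(*d[:2]).round(4)
print('bar',an((475,187),(471,307),.013))
print('plate near',an((358,428),(62,420),.010))
print('plate far',an((375,70),(90,62),.010))
print('dots',an((365,351),(75,341),.11),an((375,98),(94,86),.11),an((375,98),(365,351),.11),an((94,86),(75,341),.11))
print('arm',an((490,214),(388,211),.03),an((489,271),(388,267),.03))
s=cv2.imread('pics/side1.png')[150:260,290:420]
cv2.imwrite('pics/side_crop.png',cv2.resize(s,None,fx=5,fy=5,interpolation=cv2.INTER_CUBIC))
E
```

```text
NoneTraceback (most recent call last):
  File "<stdin>", line 4, in <module>
TypeError: 'NoneType' object is not subscriptable
```

Run:
```python
from h import *
im=cv2.imread('pics/top1.png')[:,:,::-1].copy()
h=cv2.cvtColor(im,cv2.COLOR_RGB2HSV); print(h[219,370:400:6], h[170,392],[cv2.contourArea(c) for c in orange(im)])
```

```text
[[ 16 143 169]
 [ 15 147 167]
 [ 16 146 168]
 [ 16 149 166]
 [ 16 145 169]] [ 13 157 166] [2203.5, 446.5]
```

```bash
sed -i 's/(5,150,90)/(5,110,90)/' h.py
python3 - <<'E'
from h import *
im=cv2.imread('pics/top1.png')[:,:,::-1].copy()
print(wedge(im)); w=wedge(im)
for q in w['box']: print(onz('top',q,.0125).round(4))
P=lambda x,y:(200+(x+.5)/3.6-.5,140+(y+.5)/3.6-.5)
def an(a,b,z):
    A,B=onz('top',P(*a),z),onz('top',P(*b),z);d=B-A;return A.round(4),B.round(4),np.degrees(np.arctan2(d[1],d[0])).round(2),np.hypot(*d[:2]).round(4)
print('bar',an((475,187),(471,307),.013))
print('plate near',an((358,428),(62,420),.010))
print('plate far',an((375,70),(90,62),.010))
print('dots',an((365,351),(75,341),.11),an((375,98),(94,86),.11),an((375,98),(365,351),.11),an((94,86),(75,341),.11))
print('arm',an((490,214),(388,211),.03),an((489,271),(388,267),.03))
s=cv2.imread('pics/side1.png')[150:260,290:420]
cv2.imwrite('pics/side_crop.png',cv2.resize(s,None,fx=5,fy=5,interpolation=cv2.INTER_CUBIC))
E
```

```text
{'tip': array([ 0.4887804, -0.0737161]), 'back': array([ 0.4839308 , -0.18160362]), 'cen': array([ 0.48691656, -0.12895617]), 'len': np.float64(0.10799646222527963), 'yaw': np.float64(87.42626141365405), 'ap': [[356, 207], [355, 228], [400, 230], [400, 208]], 'box': [[354.6137390136719, 229.58712768554688], [355.3829040527344, 206.51275634765625], [399.9633483886719, 231.09878540039062], [400.7325134277344, 208.0244140625]]}
[ 0.4592 -0.072   0.0125]
[ 0.5158 -0.074   0.0125]
[ 0.4569 -0.1818  0.0125]
[ 0.5135 -0.185   0.0125]
bar (array([ 0.5523, -0.0153,  0.013 ]), array([ 0.4697, -0.0134,  0.013 ]), np.float64(178.65), np.float64(0.0826))
plate near (array([0.3882, 0.0611, 0.01  ]), array([0.3909, 0.2586, 0.01  ]), np.float64(89.21), np.float64(0.1976))
plate far (array([0.6352, 0.0551, 0.01  ]), array([0.6385, 0.2543, 0.01  ]), np.float64(89.05), np.float64(0.1992))
dots (array([0.4309, 0.0519, 0.11  ]), array([0.4347, 0.2274, 0.11  ]), np.float64(88.76), np.float64(0.1756)) (array([0.5886, 0.0493, 0.11  ]), array([0.5941, 0.225 , 0.11  ]), np.float64(88.2), np.float64(0.1759)) (array([0.5886, 0.0493, 0.11  ]), array([0.4309, 0.0519, 0.11  ]), np.float64(179.05), np.float64(0.1577)) (array([0.5941, 0.225 , 0.11  ]), array([0.4347, 0.2274, 0.11  ]), np.float64(179.15), np.float64(0.1594))
arm (array([ 0.5305, -0.0253,  0.03  ]), array([0.5317, 0.0432, 0.03  ]), np.float64(89.01), np.float64(0.0684)) (array([ 0.492 , -0.0249,  0.03  ]), array([0.4938, 0.0424, 0.03  ]), np.float64(88.44), np.float64(0.0673))
```

View pics/side_crop.png

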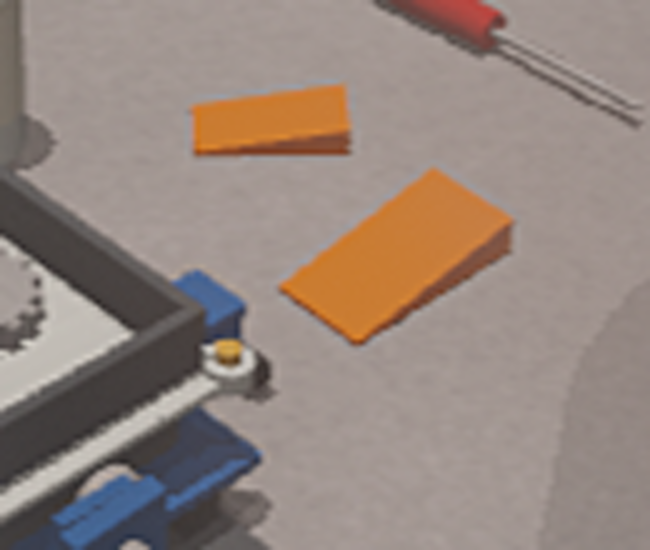

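The side crop confirms the middle wedge, with its thin end (crop (280–360, 290–340)) toward the foot bar and its thick end away. It sits about 22 mm off the stand's axis line (stand yaw ≈ 88.9°, foot ≈ (0.511, −0.016)). So I'll first nudge it sideways with two spread fingertips, then push from behind.

```bash
python3 -m jog '[0,0,0,0.854,40, 0,0,0,0.854,40, 0,0,0,0.854,40, 0,0,0,0.854,40, 0.127,-0.2315,0,0,40]'
python3 -m jog '[0.127,-0.2315,0,0,40, 0.127,-0.2315,0,0,40, 0.127,-0.2315,0,0,40, 0.127,-0.2315,0,0,40, 0.127,-0.2315,0,0,40]'
python3 -m jog '[0.127,-0.2315,0,0,40, 0.127,-0.2315,0,0,40, 0.127,-0.2315,0,0,40, 0.127,-0.2315,0,0,40, 0,0,0,0,40]'
```

```text
time: 0.72
tool_pos: [0.1977, -0.5559, 0.4036]
eef_rot: [-180.0, 0.0, -1.3]
wrist_force: [-0.7, -0.4, 1.0]
finger_gap: 0.0457
grasp_force: 0.0
time: 1.35
tool_pos: [0.3305, -0.324, 0.4044]
eef_rot: [-180.0, 0.0, -1.1]
wrist_force: [1.4, -0.2, 0.1]
finger_gap: 0.0402
grasp_force: 0.0
time: 1.98
tool_pos: [0.4359, -0.1396, 0.4044]
eef_rot: [-179.9, 0.0, -0.7]
wrist_force: [-0.1, -0.5, -0.4]
finger_gap: 0.0398
grasp_force: 0.0
```

```bash
python3 -m jog '[0,0.01,0.25,0,40, 0,0,0.25,0,40, 0,0,0.25,0,40, 0,0,0.2,0.05,40, 0,0,0.1,0,40]'
python3 -m jog '[0,0,0.03,0,40, 0,0,0,0,40]'
```

```text
time: 2.6
tool_pos: [0.4332, -0.1448, 0.192]
eef_rot: [-179.9, 0.2, -1.4]
wrist_force: [0.4, -0.3, -1.1]
finger_gap: 0.0401
grasp_force: 0.0
time: 2.85
tool_pos: [0.4349, -0.145, 0.1889]
eef_rot: [180.0, 0.0, -1.3]
wrist_force: [-0.8, -0.6, 0.9]
finger_gap: 0.0404
grasp_force: 0.0
```

```bash
python3 -m jog '[0.02,0,0.015,0,40, 0.03,0,0,0,40, 0.03,0,0,0,40, 0.03,0,0,0,40, 0.03,0,0,0,40]'
python3 -m jog '[0,0,0,0,40]'
python3 - <<'E'
from h import *
print(wedge(shot('top','t2')))
E
```

```text
time: 3.48
tool_pos: [0.4634, -0.145, 0.1858]
eef_rot: [-180.0, 0.0, -1.3]
wrist_force: [-2.0, 0.1, 0.3]
finger_gap: 0.0401
grasp_force: 0.8
time: 3.6
tool_pos: [0.4636, -0.1451, 0.1858]
eef_rot: [180.0, -0.0, -1.3]
wrist_force: [-0.9, -0.4, 0.5]
finger_gap: 0.0401
grasp_force: 0.0
None
```

View pics/t2.png

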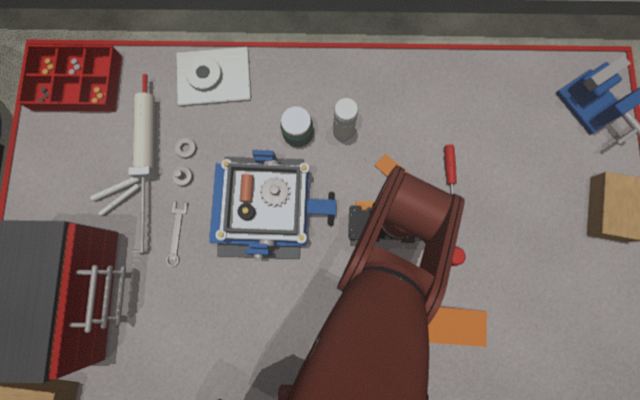

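The top view shows the arm covering the wedge, so I'll finish the nudge, lift, go round behind it and look again.

```bash
python3 -m jog '[0.015,0,0,0,40, 0.015,0,0,0,40, 0.005,0,0,0,40, 0,0,0,0,40, -0.06,0,0,0,40]'
python3 -m jog '[0,0,-0.2,0,40, 0,0,-0.2,0,20, 0.08,0.19,0,0,20, 0.08,0.19,0,0,20, 0.08,0.19,0,0,20]'
python3 -m jog '[0,0,0,-1,20, 0,0,0,-1,20, 0,0,0,-1,20, 0,0,0,-1,20, 0,0,0,-1,20]'
python3 -m jog '[0,0,0,-1,20, 0,0,0,-1,20, 0,0,0,-1,20, 0,0,0,-1,20, 0,0,0,-1,20]'
python3 -m jog '[0,0,0,-1,20, 0,0,0,-1,20, 0,0,0,-1,20, 0,0,0,-1,20, 0,0,0,-1,20]'
python3 -m jog '[0,0,0,-1,20, 0,0,0,-1,20, 0,0,0,-1,20, 0,0,0,-0.05,20, 0,0,0,0,20]'
python3 - <<'E'
from h import *
print(wedge(shot('top','t3'))); print(arm.state()['tool_pos'])
E
```

```text
time: 4.28
tool_pos: [0.4582, -0.1451, 0.186]
eef_rot: [180.0, -0.1, -1.3]
wrist_force: [0.5, 0.4, 0.5]
finger_gap: 0.04
grasp_force: 0.0
time: 4.9
tool_pos: [0.5031, -0.261, 0.266]
eef_rot: [180.0, -0.0, -1.3]
wrist_force: [0.9, -0.2, 0.5]
finger_gap: 0.0204
grasp_force: 0.0
time: 5.52
tool_pos: [0.5026, -0.2599, 0.2656]
eef_rot: [-180.0, 0.0, 23.9]
wrist_force: [0.9, 0.5, -0.3]
finger_gap: 0.02
grasp_force: 0.0
time: 6.15
tool_pos: [0.5026, -0.2599, 0.2656]
eef_rot: [-180.0, 0.0, 48.9]
wrist_force: [0.2, -0.4, -0.7]
finger_gap: 0.0202
grasp_force: 0.0
time: 6.78
tool_pos: [0.5026, -0.2599, 0.2656]
eef_rot: [-180.0, -0.0, 73.9]
wrist_force: [1.0, -0.7, 0.2]
finger_gap: 0.02
grasp_force: 0.0
time: 7.4
tool_pos: [0.503, -0.2599, 0.2657]
eef_rot: [-180.0, -0.0, 88.9]
wrist_force: [0.6, 0.3, 1.1]
finger_gap: 0.0202
grasp_force: 0.0
{'tip': array([ 0.50879775, -0.07374752]), 'back': array([ 0.50723168, -0.181275  ]), 'cen': array([ 0.50833462, -0.1291125 ]), 'len': np.float64(0.10753888237166895), 'yaw': np.float64(89.16558126322987), 'ap': [[356, 199], [355, 220], [400, 220], [399, 199]], 'box': [[355.0, 199.0], [355.0, 221.0], [400.0, 199.0], [400.0, 221.0]]}
[ 0.50313816 -0.25996413  0.26573922]
```

View pics/t3.png

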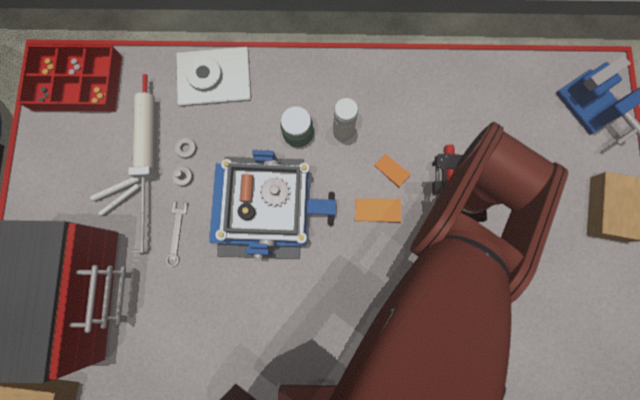

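The wedge is now at px (355–400, 199–221), centred on the stand's axis to about 1 mm and aligned, with the fingers behind it. I'll descend behind it and push.

```bash
python3 -m jog '[0.1,0.015,0,0,20, 0.1,0.008,0.1,0,20, 0,0,0.15,0,20, 0,0,0.125,0,20, 0,0,0.02,0,20]'
python3 -m jog '[0.05,0,0,0,20, 0.05,0,0,0,20, 0.05,0,0,0,20, 0.04,0,0,0,20, 0,0,0,0,20]'
```

```text
time: 8.07
tool_pos: [0.5079, -0.2183, 0.1848]
eef_rot: [-179.8, -0.1, 89.0]
wrist_force: [0.5, 2.0, -0.1]
finger_gap: 0.0201
grasp_force: 0.0
time: 8.7
tool_pos: [0.5095, -0.1814, 0.187]
eef_rot: [180.0, -0.0, 89.0]
wrist_force: [0.5, -0.2, 0.2]
finger_gap: 0.02
grasp_force: 0.0
```

```bash
python3 -m jog '[0.04,-0.004,0,0,20, 0.04,-0.004,0,0,20, 0.04,0,0,0,20, 0.04,0,0,0,20, 0,0,0,0,20]'
python3 -m jog '[0.035,0,0,0,20, 0.035,0,0,0,20, 0.035,0,0,0,20, 0.035,0,0,0,20, 0,0,0,0,20]'
python3 - <<'E'
from h import *
print(wedge(shot('top','t4')))
E
```

```text
time: 9.32
tool_pos: [0.5082, -0.1492, 0.1865]
eef_rot: [-180.0, -0.0, 89.0]
wrist_force: [-0.1, -0.3, -0.1]
finger_gap: 0.0201
grasp_force: 0.0
time: 9.95
tool_pos: [0.5089, -0.1214, 0.1867]
eef_rot: [-180.0, -0.0, 89.0]
wrist_force: [-0.5, -0.8, 0.5]
finger_gap: 0.02
grasp_force: 0.0
None
```

```bash
python3 -m jog '[0.03,0,0,0,20, 0.03,0,0,0,20, 0.03,0,0,0,20, 0.03,0,0,0,20, 0,0,0,0,20]'
python3 -m jog '[0.02,0,0,0,20, 0.02,0,0,0,20, 0.02,0,0,0,20, 0.02,0,0,0,20]'
python3 -m jog '[0.01,0,0,0,20, 0.01,0,0,0,20, 0.01,0,0,0,20]'
python3 - <<'E'
from h import *
im=shot('side','s5')[150:300,200:420]
cv2.imwrite('pics/s5c.png',cv2.resize(im[:,:,::-1],None,fx=3.6,fy=3.6,interpolation=cv2.INTER_CUBIC))
E
```

```text
time: 10.62
tool_pos: [0.5095, -0.0984, 0.1868]
eef_rot: [180.0, 0.1, 89.0]
wrist_force: [0.3, -3.8, -1.9]
finger_gap: 0.02
grasp_force: 1.9
time: 11.12
tool_pos: [0.5097, -0.0828, 0.1869]
eef_rot: [180.0, 0.1, 88.9]
wrist_force: [-0.3, -5.8, -2.2]
finger_gap: 0.0201
grasp_force: 3.0
time: 11.5
tool_pos: [0.5098, -0.0768, 0.1868]
eef_rot: [180.0, 0.1, 88.9]
wrist_force: [-0.2, -5.7, -1.8]
finger_gap: 0.0202
grasp_force: 3.0
```

View pics/s5c.png

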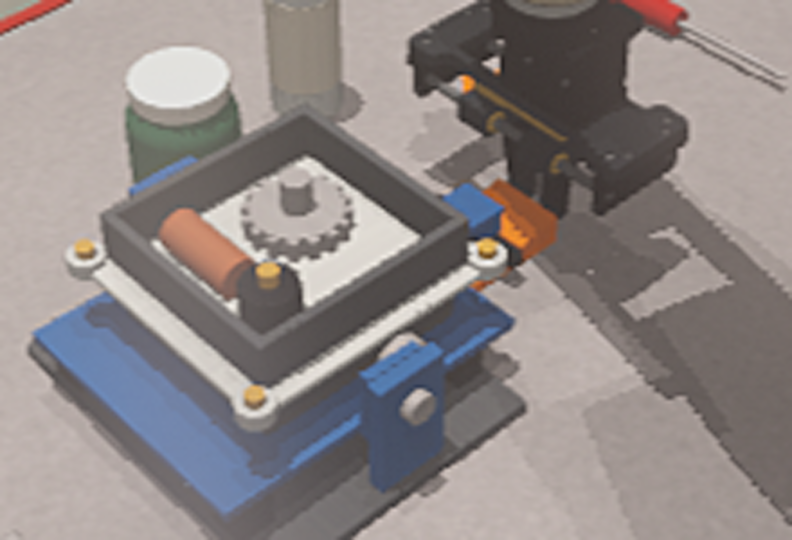

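The side view shows the wedge under the bar (crop (500–550, 180–260)), with both fingertips on its thick end and clear of everything else. The push force is still about 6 N, so it isn't jammed. I'll continue in small steps.

```bash
for i in 1; do python3 -m jog '[0.01,0,0,0,20, 0.01,0,0,0,20, 0,0,0,0,20]'; python3 -m jog '[0.01,0,0,0,20, 0,0,0,0,20]'; done
python3 -m jog '[0.01,0,0,0,20, 0,0,0,0,20]'
```

```text
time: 11.92
tool_pos: [0.5099, -0.0727, 0.1869]
eef_rot: [180.0, 0.1, 88.9]
wrist_force: [-0.2, -5.3, -0.8]
finger_gap: 0.0203
grasp_force: 2.4
time: 12.18
tool_pos: [0.5099, -0.0707, 0.1868]
eef_rot: [180.0, 0.1, 88.9]
wrist_force: [0.4, -4.8, -1.3]
finger_gap: 0.0198
grasp_force: 2.5
time: 12.42
tool_pos: [0.51, -0.0687, 0.1868]
eef_rot: [180.0, 0.1, 88.9]
wrist_force: [0.2, -4.8, -0.8]
finger_gap: 0.0201
grasp_force: 2.5
```

```bash
python3 -m jog '[0.008,0,0,0,20, 0,0,0,0,20]'; python3 -m jog '[0.008,0,0,0,20, 0,0,0,0,20]'; python3 -m jog '[0.008,0,0,0,20, 0,0,0,0,20]'
```

```text
time: 12.68
tool_pos: [0.51, -0.0675, 0.1869]
eef_rot: [180.0, 0.1, 89.0]
wrist_force: [-0.9, -7.9, -2.1]
finger_gap: 0.0198
grasp_force: 3.7
time: 12.92
tool_pos: [0.5101, -0.0668, 0.1869]
eef_rot: [180.0, 0.2, 89.0]
wrist_force: [-0.8, -13.0, -2.7]
finger_gap: 0.0204
grasp_force: 6.6
time: 13.18
tool_pos: [0.5101, -0.0662, 0.1869]
eef_rot: [180.0, 0.4, 89.0]
wrist_force: [-1.2, -19.4, -4.4]
finger_gap: 0.0196
grasp_force: 9.5
```

The force climbs steeply (8, 13, 19 N) with hardly any travel, so the wedge is jammed at the expected depth. I'll back away and check.

```bash
python3 -m jog '[-0.02,0,0,0,20, -0.1,0,0,0,20, -0.2,0,0,0,20, -0.2,0,0,0,20, 0,0,-0.25,0,20]'
python3 -m jog '[-0.2,0,-0.2,0,20, 0,0,-0.2,0,20, 0,0,0,0,20, 0,0,0,0,20]'
python3 - <<'E'
from h import *
im=shot('side','s6'); t=shot('top','t6')
a=cv2.resize(t[150:270,200:420][:,:,::-1],None,fx=2.4,fy=2.4,interpolation=cv2.INTER_CUBIC)
b=cv2.resize(im[170:290,200:420][:,:,::-1],None,fx=2.4,fy=2.4,interpolation=cv2.INTER_CUBIC)
cv2.imwrite('pics/c6.png',np.vstack([a,b]))
# wedge back edge in top view
h=cv2.cvtColor(t,cv2.COLOR_RGB2HSV);m=cv2.inRange(h,(5,110,90),(27,255,255))
m[:185]=0;m[235:]=0;m[:,:325]=0;m[:,390:]=0
ys,xs=np.nonzero(m);print(xs.max(),ys[xs>xs.max()-6].min(),ys[xs>xs.max()-6].max())
for y in(ys[xs>xs.max()-6].min()-.5,ys[xs>xs.max()-6].max()+.5):print(onz('top',(xs.max()+.5,y),.022).round(4))
# brass dots before/after in both views
for c,(x0,x1,y0,y1) in {'top':(205,325,150,260),'side':(210,350,205,275)}.items():
  for n in('1','6'):
    I=cv2.imread(f'pics/{c}1.png' if n=='1' else f'pics/{c[0]}6.png'); H=cv2.cvtColor(I,cv2.COLOR_BGR2HSV)
    M=cv2.inRange(H,(17,110,110),(32,255,255));Z=np.zeros_like(M);Z[y0:y1,x0:x1]=M[y0:y1,x0:x1]
    N,_,s,ce=cv2.connectedComponentsWithStats(Z);print(c,n,[(ce[i].round(1).tolist(),int(s[i,4])) for i in range(1,N) if s[i,4]>4])
E
```

```text
time: 13.8
tool_pos: [0.5059, -0.1683, 0.2328]
eef_rot: [-179.5, -0.3, 88.8]
wrist_force: [1.2, -0.0, -0.3]
finger_gap: 0.0196
grasp_force: 0.0
time: 14.3
tool_pos: [0.5071, -0.2068, 0.316]
eef_rot: [-180.0, -0.1, 89.0]
wrist_force: [-0.6, -0.2, -0.6]
finger_gap: 0.0203
grasp_force: 0.0
348 198 220
[ 0.5363 -0.0565  0.022 ]
[ 0.4799 -0.0566  0.022 ]
top 1 [([226.0, 163.5], 10), ([304.0, 167.0], 9), ([245.1, 210.5], 16), ([220.4, 234.3], 9), ([300.9, 237.1], 8)]
top 6 [([225.3, 164.0], 7), ([303.0, 166.3], 7), ([220.0, 234.5], 6)]
side 1 [([223.5, 216.5], 14), ([335.0, 219.3], 18), ([275.2, 223.6], 20), ([270.8, 257.2], 17)]
side 6 [([222.9, 218.6], 17), ([334.5, 218.1], 20), ([273.8, 224.8], 20), ([270.0, 259.7], 18)]
```

View pics/c6.png

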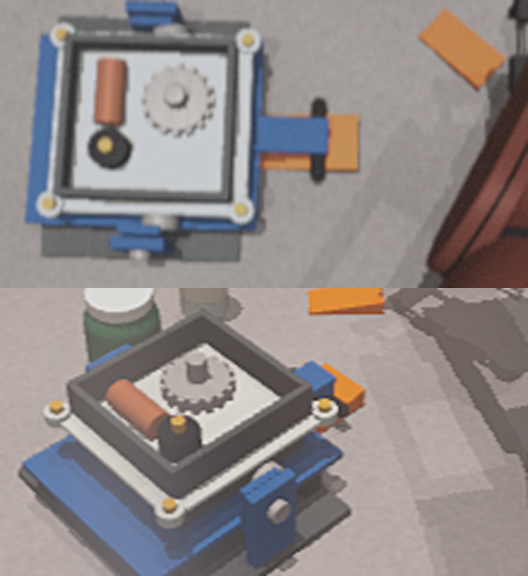

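The crops show the wedge straight under the bar: thick end at y ≈ −0.057, centred at x ≈ 0.508, tip about 69 mm past the foot point. The rear brass dots dropped about 2 px and the front one rose about 1 px, as levelling would do. The arm is clear, so I'm handing in.

```bash
python3 -c "
from workcell import arm
print(arm.sign_off())"
```

```text
the job is handed in; nothing more can be done
None
```

I pushed the middle-sized orange wedge straight in under the foot bar until it jammed, at about 19 N with the thin end about 69 mm past the foot point; the cradle has come up level as far as the pictures show, the arm is clear, and I handed the job in at about 14 s.

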